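# Hang the rack frame on its two hooks

## Task

Pick up the blue rack frame from the bench and hang it by its top rail on the two red hooks of the stand, so that each hook sits fully home in its notch under the rail. The hook bar is not clamped exactly in the middle of the stand, so rest the rail lightly on the hooks and slide it sideways until both notches drop in; while still holding it, press it down gently (about as hard as a one-kilo weight) to check that both are seated, then let go. Never lean hard on the hooks, and leave the spray can, tape measure and masking tape where they are.

Things in the scene. Friction and masses are not known exactly. Their poses are not given: they have to be found in the camera images.
- rack_frame: Blue steel ladder-like frame, 0.35 to 0.7 kg, standing on two rubber feet (70 mm long in x). Origin on the bench under its centre; y along its width, x through its thickness, z up. Side bars 12 mm square at y = +-128 mm below the rail; rungs 10 mm thick at heights 22 and 60 mm. Front and back hang equally well; yaw at the start within 0.25 rad, no need to turn it round.
- rail_grip (a point): Middle of the frame's top rail, 140 mm above the frame's origin: grip here, closing along the frame's x. The rail is 280 mm long (y), 14 mm thick (x); underside 130 mm, top 152 mm above the origin; black over its middle 48 mm. The hooks enter through the gap between the rail and the upper rung.
- notch_left (a point): Centre of the ceiling of the notch in the rail's underside at frame y = +80 mm, 140 mm above the frame's origin. The notch is 16 mm wide (y), 10 mm deep, open through the rail's thickness.
- notch_right (a point): The same for the second, equal notch, at frame y = -80 mm.
- hook_stand: Fixed stand: dark base plate 110 x 250 x 8 mm, two grey uprights 222 mm high at its back, a grey hook bar (front at x = 57 mm, its two black knobs reach to x = 47 mm at y = +-35 mm) with two red hooks reaching towards the robot. Origin on the bench below the middle of the two hooks' nominal place; x away from the robot, y along the width; yaw within 0.2 rad.
- saddle_nominal (a point): Nominal middle between the two hook saddles, 180 mm above the stand's origin. The hooks sit 80 mm to either side of it along the stand's y. TRUE place: the bar with both hooks is clamped up to 15 mm off this to either side along y and up to 3 mm higher or lower, different each time and not measured; x is true. It is rigid and does not yield.
- hook_shape (a point): Point 40 mm above saddle_nominal. Each hook is a U, 10 mm wide (y): flat saddle 22 mm long (stand x -11 to +11 mm), front tip 8 mm and rear stop 6 mm thick, both 16 mm above the saddle; the rail lies in both U's along y. With the rail on the saddles outside the notches, the notch ceilings are 10 mm above the saddles; with both home, level with them.
- aerosol: White spray can, 67 mm diameter, 225 mm high, standing left of the frame; origin at the centre of its underside. Must stay.
- tape_meas: Yellow tape measure, 36 x 76 x 64 mm, right of the frame; origin at the centre of its underside. Must stay.
- tape_roll: Roll of masking tape, 100 mm diameter, 25 mm high, lying right of the stand; origin at the centre of its underside. Must stay.

How it is judged:
By the outcome, as a careful person would: the job done as asked, in the order asked, and still so for the second after the job is handed in, with the robot touching nothing.
It also fails if it takes over 56 s, if anything falls off the work surface, if the arm or the gripper's body presses on something with over 40 N, if the wrist force passes 120 N, or if a joint passes its speed limit or range.

## Robot

A 6-joint arm with a two-finger parallel gripper is mounted at the origin on a cart in front of the work surface, level with it; the furniture and walls round the work are solid. World frame = base frame: x ahead of the robot, y to its left, z up, the work surface at z = 0. Lengths are in m, angles in rad, forces in N, time in s.
With the tool pointing down it reaches from about 0.35 to 0.85 m from the base axis. Payload 8.1 kg.
Tool frame: the origin (TCP) lies between the finger pads; the fingertips stand 14 mm ahead of it and the grasp point (between the pads) lies 5 mm behind it (robot.tcp_to_tips is the z of the fingertips in the tool frame, in m); z points along the fingers, y is the line along which they close (so a half turn about z gives the same grasp; the last joint's range is limited). The gripper opens to 93 mm and grips with 3 to 60 N. Pads are 15 mm wide; open, the fingers measure 128 mm over their backs; the gripper's body (75 mm by 188 mm) begins 65 mm behind the grasp point.
Start: joints at [1.128, 0.13, 1.488, -0, 1.523, -0.085], TCP at [0.21, 0.562, 0.233] pointing down, gripper open.
Joint ranges: [-2.96, 2.96], [-0.89, 2.26], [0.02, 2.5], [-1.34, 4.48], [0, 2.73], [-2.66, 2.66]. Speed limits (rad/s): [2.39, 2.39, 2.79, 3.14, 3.14, 3.14].

## Interface

Orientations are given as a rotation vector (axis times angle).
In Python, from plant import sensors, read_camera, robot gives the robot as it stands.
- The arm moves only by the shell command python3 -m inch 'ROWS' [FORCE]. ROWS is a JSON list of rows, 1 to 20 of them, each of 5 numbers: the finger opening in m, then dx, dy, dz in m, then a turn about the tool's z in rad; each row shifts and turns the commanded pose from where the row before left it, along the tool's axes as they then stand; what a row does not reach is not made up. A row lasts 1/10 s, in which the tool goes at most 0.05 m and 0.15 rad, less where a joint would pass 70% of its speed; a pose out of reach is approached as far as the arm can. The fingers move at their own pace and stop on an object; FORCE is the grip in N (left out, the last holds). Time passes only in rows, so rows that do not move let the fingers close. It prints the time, the measured TCP pose, the force, the opening and the grip force at its end.
- sensors.read_state(): the state, without advancing time (a new reading comes with each control period).
- read_camera(name): name is "scene" or "side" or "wrist"; returns a dict with "image" (384x512x3 uint8, red, green, blue), "depth" (384x512 float32, m along the optical axis (not along the pixel's ray), 0 where there is no reading), "fx", "fy", "cx", "cy" (pixels), "R" (3x3) and "t" (3): a world point X has camera coordinates R X + t. Camera axes: x right, y down, z forward; pixel columns grow to the right and rows downward; lengths in m; the calibration is good to about 2 mm. A picture is of the moment at which its call begins.
- robot.close_job(): hands the job in; it is judged then, once.
The state is a dict: "t": time; "q": joint angles; "dq": joint speeds; "joint_torque": joint torques, N m; "tool_pos": TCP position; "orientation": TCP orientation; "force": force on the tool from outside, world axes, zero at the start; "wrist_torque": the same for the moment, N m; "opening": finger opening in m; "gripper_force": force on a finger pad.
Only numpy, scipy, OpenCV 4.12 (cv2) and the standard library are available. Lean on these libraries where they do the work, as an engineer would, in place of code of your own. Each camera call takes 0.05 s, during which the arm holds its last target. There are 200 camera calls.

## Working session

There is one attempt and no reset: what is moved stays moved. The work goes in short steps, Python scripts to look and compute and a shell command to move; the robot and the scene stay as the last step left them, time stands still between calls to the robot, and variables do not carry over. Pictures are saved under pics/ and viewed, at most 10 in all, crops included, and the job is handed in when it is done.

```bash
ls; mkdir -p pics
python3 - <<'E'
from plant import sensors, read_camera, robot
import cv2,numpy as np
s=sensors.read_state(); print(s['t'],s['tool_pos'],s['orientation'],s['force'])
ims=[]
for n in ("scene","side"):
    c=read_camera(n); np.savez(f"pics/{n}.npz",**c); ims.append(c["image"][:,:,::-1]); print(n,c["fx"],c["R"],c["t"])
    cv2.imwrite(f"pics/{n}.png",c["image"][:,:,::-1])
E
```

```text
pics
0.0 [0.20986745 0.56150495 0.23160191] [-5.58903799e-01 -3.09099639e+00  2.83018228e-03] [0.60685602 0.19666738 0.13308068]
scene 432.39872393047756 [[-0.77180019 -0.63564224 -0.01683462]
 [-0.47568682  0.59474534 -0.64807409]
 [ 0.42195558 -0.4921757  -0.76139121]] [0.37220293 0.37132477 1.16190131]
side 398.3637978343944 [[ 0.9963491   0.08194079  0.02396211]
 [ 0.06943912 -0.6145355  -0.78582717]
 [-0.04966573  0.78462209 -0.61798178]] [-0.51153065  0.05403252  1.21993742]
```

View pics/scene.png

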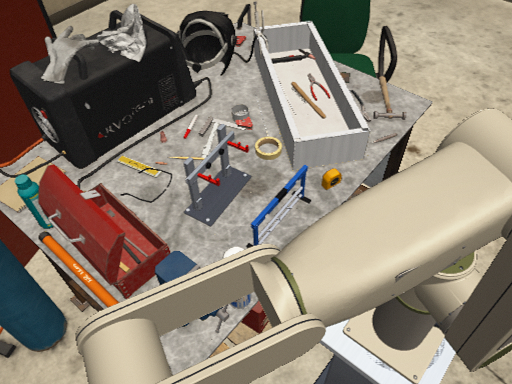

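View pics/side.png

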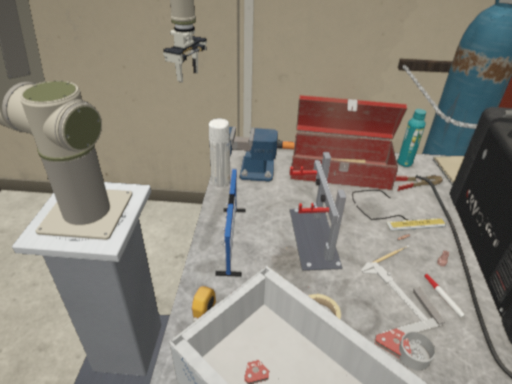

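The scene view shows the frame's rail from (253,215) to (307,172) and red hooks at (210,178) and (238,145). The side view shows the rail from (233,175) to (226,270) and hooks at (303,173) and (312,209). The can stands beyond the frame's left end. Next I measure.

```bash
cat > h.py <<'E'
import numpy as np,cv2
def load(n): return dict(np.load(f"pics/{n}.npz"))
def cloud(c):
    d=c["depth"]; v,u=np.mgrid[:d.shape[0],:d.shape[1]]
    X=np.stack([(u-c["cx"])/c["fx"]*d,(v-c["cy"])/c["fy"]*d,d],-1)
    P=(X-c["t"])@c["R"]; P[d<=0]=np.nan
    return P
def masks(c):
    h=cv2.cvtColor(c["image"],cv2.COLOR_RGB2HSV)
    return {"blue":cv2.inRange(h,(105,140,70),(125,255,255))>0,
     "red":(cv2.inRange(h,(0,190,100),(6,255,255))|cv2.inRange(h,(174,190,100),(180,255,255)))>0}
def line(P):
    m=np.median(P,0); w=np.linalg.svd(P-P.mean(0),full_matrices=False)[2][0]; return P.mean(0),w
E
python3 - <<'E'
from h import *
np.set_printoptions(precision=4,suppress=True)
for n in("scene","side"):
    c=load(n);P=cloud(c);M=masks(c);ok=np.isfinite(P).all(-1)
    box=ok&(P[...,0]>.3)&(P[...,0]<.9)&(abs(P[...,1])<.35)
    b=P[M["blue"]&box]; top=b[(b[:,2]>.143)&(b[:,2]<.165)]
    print(n,"blue",len(b),"z pct",np.percentile(b[:,2],[1,50,95,99]),"top",len(top),top.min(0),top.max(0))
    m,w=line(top[:,:2]); w*=np.sign(w[1]); s=(top[:,:2]-m)@w; print(" mean",m,"dir",w,"yaw",np.arctan2(-w[0],w[1]),"ends",m+w*s.min(),m+w*s.max(),"mid",m+w*(s.min()+s.max())/2,"len",np.ptp(s),"z",np.median(top[:,2]))
    r=(M["red"]&box&(P[...,2]>.14)&(P[...,2]<.24)).astype(np.uint8)
    k,l,st,ce=cv2.connectedComponentsWithStats(r)
    for i in range(1,k):
        if st[i,4]>8:
            q=P[l==i]; print(" red",st[i],ce[i],q.min(0),np.median(q,0),q.max(0))
E
```

```text
scene blue 565 z pct [0.0185 0.1464 0.1527 0.1542] top 323 [ 0.4398 -0.2073  0.1433] [0.5536 0.2625 0.1554]
 mean [ 0.4522 -0.0571] dir [-0.044  0.999] yaw 0.04402785098437434 ends [ 0.4588 -0.2072] [0.4384 0.2574] mid [0.4486 0.0251] len 0.4650374520338334 z 0.1498610664828198
 red [227 141  21  11  60] [237.7333 145.2333] [ 0.6265 -0.1305  0.1724] [ 0.6602 -0.1189  0.1792] [ 0.7043 -0.1104  0.1963]
 red [198 173  22  13  80] [209.55  178.575] [0.604  0.0286 0.1684] [0.635  0.0383 0.1801] [0.6767 0.0485 0.1967]
side blue 287 z pct [0.0155 0.1511 0.1534 0.1541] top 208 [ 0.4452 -0.2144  0.1434] [0.4687 0.0578 0.1543]
 mean [ 0.4577 -0.0965] dir [-0.0562  0.9984] yaw 0.056215551430248416 ends [ 0.4643 -0.2143] [0.449 0.058] mid [ 0.4566 -0.0782] len 0.27269404173066086 z 0.15168152754591052
```

Run:
```python
from h import *
np.set_printoptions(precision=4,suppress=True)
for n in("scene","side"):
    c=load(n);P=cloud(c);M=masks(c);ok=np.isfinite(P).all(-1)
    box=ok&(P[...,0]>.38)&(P[...,0]<.85)&(abs(P[...,1]+.05)<.25)
    top=P[M["blue"]&box&(P[...,2]>.147)&(P[...,2]<.165)&(P[...,1]<.08)&(P[...,0]<.52)]
    m,w=line(top[:,:2]); w*=np.sign(w[1]); s=(top[:,:2]-m)@w; print(n,m,"yaw",np.arctan2(-w[0],w[1]),"mid",m+w*(s.min()+s.max())/2,"len",np.ptp(s),top[:,0].mean())
    # rail centre line across: spread perpendicular
    d=(top[:,:2]-m)@np.array([w[1],-w[0]]); print(" perp",np.percentile(d,[3,50,97]))
    h=cv2.cvtColor(c["image"],cv2.COLOR_RGB2HSV)
    r=(((h[...,0]<8)|(h[...,0]>172))&(h[...,1]>150)&(h[...,2]>60)&box&(P[...,2]>.14)&(P[...,2]<.24)).astype(np.uint8)
    k,l,st,ce=cv2.connectedComponentsWithStats(r)
    for i in range(1,k):
        if st[i,4]>8:
            q=P[l==i]; print(" red",st[i],q.min(0),np.median(q,0),q.max(0)); t=q[q[:,2]>np.percentile(q[:,2],99)-.004]; print("  top",t.mean(0),len(t))
    # base plate
    pl=P[box&(h[...,2]<110)&(P[...,2]>.004)&(P[...,2]<.013)&(P[...,0]>.54)]
    if len(pl)>50: print(" plate",len(pl),cv2.minAreaRect(pl[:,:2].astype(np.float32)))
    up=P[box&(P[...,2]>.215)&(P[...,2]<.23)&(P[...,0]>.6)]
    print(" uptop",len(up),up[:60:6])
    can=P[ok&(P[...,2]>.2)&(P[...,2]<.232)&(abs(P[...,0]-.45)<.15)&(P[...,1]>.03)&(P[...,1]<.3)&(h[...,1]<60)]
    if len(can): print(" can",len(can),np.median(can,0),can.min(0),can.max(0))
    for hi,nm in ((26,"yellow"),):
        q=P[box&(abs(h[...,0].astype(int)-22)<8)&(h[...,1]>170)&(P[...,1]<-.1)&(P[...,2]>.02)]
        if len(q):print(" tapem",q.min(0),q.max(0))
```

```text
scene [ 0.4526 -0.0612] yaw 0.058568867681912974 mid [ 0.4531 -0.0685] len 0.27745852340782795 0.45262860110158776
 perp [-0.0059  0.      0.0066]
 red [227 141  22  11  87] [ 0.6265 -0.1305  0.1683] [ 0.66   -0.1185  0.1787] [ 0.705  -0.1104  0.1963]
  top [ 0.6404 -0.1225  0.1945] 6
 red [197 173  23  13 102] [0.604  0.0278 0.1684] [0.635  0.0391 0.1787] [0.6814 0.0485 0.1967]
  top [0.6192 0.0355 0.1943] 10
 plate 1319 ((0.6753562688827515, -0.07615296542644501), (0.35718047618865967, 0.1660369336605072), 80.83255004882812)
 uptop 112 [[ 0.7376 -0.1232  0.2262]
 [ 0.7321 -0.1262  0.223 ]
 [ 0.7235 -0.1177  0.2295]
 [ 0.7207 -0.1146  0.2291]
 [ 0.7221 -0.1112  0.2265]
 [ 0.7276 -0.1032  0.2249]
 [ 0.7347 -0.1008  0.2185]
 [ 0.7198 -0.1123  0.2187]
 [ 0.7273 -0.0972  0.2168]
 [ 0.71    0.0481  0.2284]]
 can 114 [0.3994 0.2    0.223 ] [0.3812 0.1785 0.2181] [0.4116 0.2273 0.2278]
 tapem [ 0.4033 -0.2996  0.0201] [ 0.44   -0.2731  0.0637]
side [ 0.4576 -0.0948] yaw 0.05623821269818076 mid [ 0.4566 -0.0782] len 0.2726940808487695 0.45758018656764354
 perp [-0.0045 -0.      0.0045]
 red [291 167  25   9 123] [0.609  0.023  0.1704] [0.6384 0.0324 0.1788] [0.6772 0.0442 0.1963]
  top [0.6225 0.0314 0.1948] 9
 red [299 204  29   9 107] [ 0.631  -0.1324  0.1742] [ 0.6628 -0.1253  0.1792] [ 0.7006 -0.1138  0.1971]
  top [ 0.6439 -0.128   0.1956] 5
 plate 1670 ((0.6906759142875671, -0.041907623410224915), (0.10557327419519424, 0.23985283076763153), 7.522284507751465)
 uptop 129 [[ 0.6936  0.0602  0.2295]
 [ 0.696   0.0518  0.2285]
 [ 0.6985  0.0479  0.228 ]
 [ 0.6978  0.0401  0.2297]
 [ 0.7007  0.0383  0.2278]
 [ 0.6963  0.0418  0.222 ]
 [ 0.7116  0.0378  0.2258]
 [ 0.7093  0.0371  0.2229]
 [ 0.7074  0.0388  0.2184]
 [ 0.7231 -0.1039  0.2294]]
 can 280 [0.3847 0.1876 0.2215] [0.3538 0.1725 0.2005] [0.4132 0.2359 0.2265]
 tapem [ 0.439 -0.299  0.046] [ 0.4412 -0.297   0.0551]
```

The measurements put the frame at about (0.455,-0.075) with yaw 0.057. The stand's yaw is about 0.13, and the saddles' midpoint is about (0.646,-0.045) at z≈0.18. I'll raise the tool to clear the can, then go above the frame.

```bash
python3 -m inch '[[0.093,0,0,-0.04,0],[0.093,0,0,-0.03,0],[0.093,-0.0266,-0.03,0,0],[0.093,-0.0266,-0.03,0,0],[0.093,-0.0266,-0.03,0,0],[0.093,-0.0266,-0.03,0,0],[0.093,-0.0266,-0.03,0,0],[0.093,-0.0266,-0.03,0,0],[0.093,-0.0266,-0.03,0,0],[0.093,-0.0266,-0.03,0,0],[0.093,-0.0266,-0.03,0,0],[0.093,-0.0266,-0.03,0,0],[0.093,-0.0266,-0.03,0,0],[0.093,-0.0266,-0.03,0,0],[0.093,-0.0266,-0.03,0,0],[0.093,-0.0266,-0.03,0,0],[0.093,-0.0266,-0.03,0,0],[0.093,-0.0266,-0.03,0,0],[0.093,-0.0266,-0.03,0,0]]'
python3 -m inch '[[0.093,0,0,0,0.145],[0.093,0,0,0,0.145],[0.093,0,0,0,0.145],[0.093,0,0,0,0.145],[0.093,0,0,0,0.145],[0.093,0,0,0,0.145],[0.093,0,0,0,0.145],[0.093,0,0,0,0.14],[0.093,0,0,0,0]]'
python3 - <<'E'
from plant import sensors, read_camera
import cv2,numpy as np
s=sensors.read_state(); print(s['t'],s['tool_pos'],s['orientation'],s['force'],s['q'])
c=read_camera("wrist"); np.savez("pics/wrist.npz",**c); cv2.imwrite("pics/wrist.png",c["image"][:,:,::-1]); print(c["R"],c["t"],-c["R"].T@c["t"])
E
```

```text
t: 2.0
tool_pos: [0.4552, -0.0758, 0.3023]
orientation: [-0.559, -3.091, -0.0]
force: [0.2, 1.2, 0.7]
opening: 0.0928
gripper_force: 0.0
t: 2.9
tool_pos: [0.4548, -0.074, 0.3022]
orientation: [-2.158, -2.282, 0.001]
force: [0.5, 0.0, 0.6]
opening: 0.0929
gripper_force: 0.0
2.9 [ 0.45483111 -0.0740044   0.30221871] [-2.15827285e+00 -2.28188177e+00  6.39411271e-04] [0.46682892 0.01182142 0.59455319] [-2.72609845e-01 -2.70138798e-01  1.74469633e+00 -2.80740634e-05
  1.66785549e+00 -3.28275930e-01]
[[ 0.99841914  0.05619592 -0.00111316]
 [ 0.05437423 -0.96065874  0.2723568 ]
 [ 0.01423597 -0.27198677 -0.96219568]] [-0.44884569 -0.14781139  0.42993505] [4.50052711e-01 1.63638774e-04 4.53439446e-01]
```

View pics/wrist.png

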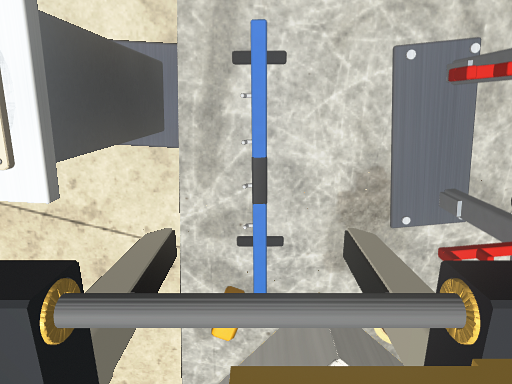

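The wrist view shows the black grip patch centred near (259,180), the rail along column 259, and red hooks at about (480,72) and (475,253).

```bash
cat >> h.py <<'E'
def ray(c,u,v,z):
    d=c["R"].T@np.array([(u-c["cx"])/c["fx"],(v-c["cy"])/c["fy"],1]); o=-c["R"].T@c["t"]; return o+d*(z-o[2])/d[2]
E
python3 - <<'E'
from h import *
np.set_printoptions(precision=4,suppress=True)
c=load("wrist");P=cloud(c);M=masks(c);im=c["image"].astype(int)
sub=M["blue"].copy(); sub[288:]=0
v,u=np.nonzero(sub); print("blue",len(u))
blk=(im.max(-1)<75); g=np.zeros_like(blk); g[140:220,248:271]=blk[140:220,248:271]
vb,ub=np.nonzero(g); col=g.sum(1); rows=np.nonzero(col>8)[0]; print("black rows",rows.min(),rows.max(),ub.min(),ub.max())
top=P[sub]; top=top[(top[:,2]>.145)]; m,w=line(top[:,:2]); w*=np.sign(w[1]); print("rail z",np.median(top[:,2]),m,"yaw",np.arctan2(-w[0],w[1]))
d=(top[:,:2]-m)@np.array([w[1],-w[0]]); print("perp",np.percentile(d,[1,50,99]))
uc=np.median(ub)
a=ray(c,uc,rows.min()-.5,.152);b=ray(c,uc,rows.max()+.5,.152);print("grip mid",(a+b)/2,"len",np.linalg.norm(a-b)); print("black cloud",np.nanmedian(P[g],0))
va=v.min(); print("left end",ray(c,np.median(u[v<va+4]),va-.5,.152))
# ray-based rail edges
for r in (60,120,230,270):
    q=u[v==r]; 
    if len(q): print(r,q.min(),q.max(),ray(c,(q.min()+q.max())/2,r,.152))
h=cv2.cvtColor(c["image"],cv2.COLOR_RGB2HSV)
red=((((h[...,0]<8)|(h[...,0]>172))&(h[...,1]>150))&(P[...,2]>.14)&(P[...,2]<.24)).astype(np.uint8)
k,l,st,ce=cv2.connectedComponentsWithStats(red)
for i in range(1,k):
    if st[i,4]>50:
        q=P[l==i];t=q[q[:,2]>.189];lo=q[(q[:,2]<.187)];print(st[i],"tip",t.min(0),t.mean(0),t.max(0),"sad",lo.min(0),np.median(lo,0))
E
```

```text
blue 3022Traceback (most recent call last):
  File "<stdin>", line 7, in <module>
    return umr_minimum(a, axis, None, out, keepdims, initial, where)
ValueError: zero-size array to reduction operation minimum which has no identity
```

Run:
```python
from h import *
np.set_printoptions(precision=4,suppress=True)
c=load("wrist");P=cloud(c);M=masks(c);im=c["image"].astype(int)
sub=M["blue"].copy(); sub[288:]=0
v,u=np.nonzero(sub)
gap=[r for r in range(100,260) if sub[r,250:270].sum()<3]; r0,r1=min(gap),max(gap); print("black rows",r0,r1,im[180,254:266].mean(-1))
top=P[sub]; top=top[(top[:,2]>.145)]; m,w=line(top[:,:2]); w*=np.sign(w[1]); print("rail z",np.median(top[:,2]),m,"yaw",np.arctan2(-w[0],w[1]))
d=(top[:,:2]-m)@np.array([w[1],-w[0]]); print("perp",np.percentile(d,[1,50,99]))
a=ray(c,259.5,r0-.5,.152);b=ray(c,259.5,r1+.5,.152);print("grip mid",(a+b)/2,"len",np.linalg.norm(a-b)); print("black cloud",np.nanmedian(P[r0+3:r1-2,255:264].reshape(-1,3),0))
va=v.min(); print("left end",ray(c,np.median(u[v<va+4]),va-.5,.152))
for r in (60,120,230,270):
    q=u[v==r]
    if len(q): print(r,q.min(),q.max(),ray(c,(q.min()+q.max())/2,r,.152))
h=cv2.cvtColor(c["image"],cv2.COLOR_RGB2HSV)
red=((((h[...,0]<8)|(h[...,0]>172))&(h[...,1]>150))&(P[...,2]>.14)&(P[...,2]<.24)).astype(np.uint8)
k,l,st,ce=cv2.connectedComponentsWithStats(red)
for i in range(1,k):
    if st[i,4]>50:
        q=P[l==i];t=q[q[:,2]>.189];lo=q[(q[:,2]<.187)];print(st[i],"tip",t.min(0),t.mean(0),t.max(0),"sad",lo.min(0),np.median(lo,0))
```

```text
black rows 158 203 [85.     84.     82.6667 82.     81.3333 80.     78.6667 77.6667 77.
 76.     76.     71.6667]
rail z 0.15109175345172055 [ 0.4512 -0.0414] yaw 0.06110366836788436
perp [-0.0062 -0.0001  0.0059]
grip mid [ 0.4538 -0.0726  0.152 ] len 0.04505879634630958
black cloud [ 0.4533 -0.0721  0.1515]
left end [0.4447 0.066  0.152 ]
60 251 265 [0.4464 0.0345 0.152 ]
120 252 265 [ 0.4497 -0.016   0.152 ]
230 253 265 [ 0.4561 -0.1227  0.152 ]
270 254 265 [ 0.4591 -0.1669  0.152 ]
[449  62  63  19 800] tip [0.6027 0.0253 0.189 ] [0.6174 0.0317 0.1933] [0.6367 0.0392 0.1969] sad [0.6025 0.0253 0.1675] [0.6247 0.0323 0.179 ]
[438 242  74  18 957] tip [ 0.6257 -0.1257  0.189 ] [ 0.6478 -0.1215  0.1919] [ 0.6625 -0.1183  0.1958] sad [ 0.6262 -0.1315  0.17  ] [ 0.6567 -0.1214  0.1784]
```

```bash
python3 -m inch '[[0.093,0.001,-0.001,0.04,0],[0.093,0,0,0.04,0],[0.093,0,0,0.04,0],[0.093,0,0,0.03,0],[0.093,0,0,0.017,0],[0.06,0,0,0,0],[0.03,0,0,0,0],[0.005,0,0,0,0],[0.005,0,0,0,0],[0.005,0,0,0,0],[0.005,0,0,0,0],[0.005,0,0,0,0],[0.005,0,0,0,0]]' 45
python3 -c "
from plant import sensors
s=sensors.read_state();print(s['tool_pos'],s['orientation'],s['force'],s['wrist_torque'],s['opening'],s['gripper_force'])"
```

```text
t: 4.25
tool_pos: [0.4541, -0.0731, 0.1358]
orientation: [2.156, 2.285, 0.0]
force: [0.2, 0.8, -1.3]
opening: 0.0337
gripper_force: 0.0
[ 0.45407105 -0.07312831  0.13575228] [2.15592179e+00 2.28484701e+00 1.74751145e-04] [ 0.23637186  0.79324853 -1.30165839] [-0.1058917   0.07416095  0.01409251] 0.03369161013759841 0.0
```

```bash
python3 -m inch '[[0.005,0,0,0,0],[0.005,0,0,0,0],[0.005,0,0,0,0],[0.005,0,0,0,0],[0.005,0,0,0,0],[0.005,0,0,0,0],[0.005,0,0,0,0]]'
```

```text
t: 4.95
tool_pos: [0.454, -0.0731, 0.1356]
orientation: [-2.156, -2.285, 0.0]
force: [0.5, -0.2, -1.7]
opening: 0.014
gripper_force: 45.0
```

Run:
```python
from h import *
np.set_printoptions(precision=4,suppress=True)
yaw=.13
for n in("scene","side","wrist"):
    c=load(n);P=cloud(c);h=cv2.cvtColor(c["image"],cv2.COLOR_RGB2HSV)
    red=((((h[...,0]<8)|(h[...,0]>172))&(h[...,1]>150))&(P[...,2]>.14)&(P[...,2]<.24)&(P[...,0]<.75)&(P[...,0]>.55)&(abs(P[...,1]+.05)<.15))
    red=cv2.erode(red.astype(np.uint8),np.ones((2,2)))
    k,l,st,ce=cv2.connectedComponentsWithStats(red); C=[]
    for i in range(1,k):
        if st[i,4]>30:
            q=P[l==i]; m,w=line(q[:,:2]); w*=np.sign(w[0])
            S=np.array([[np.cos(yaw),np.sin(yaw)],[-np.sin(yaw),np.cos(yaw)]]); s=q[:,:2]@S.T
            print(n,"axis yaw",np.arctan2(w[1],w[0]),"x' range",np.percentile(s[:,0],[1,99]),"y' pct",np.percentile(s[:,1],[2,50,98]),"ztop",np.percentile(q[:,2],98))
            if n=="wrist":
                for e in np.arange(s[:,0].min(),s[:,0].max(),.005):
                    k2=(s[:,0]>=e)&(s[:,0]<e+.005)
                    if k2.sum()>3:print("   ",round(e,4),np.percentile(q[k2,2],[10,50,90]),s[k2,1].mean())
    b=(h[...,2]<110)&(P[...,2]>.004)&(P[...,2]<.012)&(P[...,0]>.54)&(P[...,0]<.8)&(abs(P[...,1]+.05)<.2)
    q=P[b]; m,w=line(q[:,:2]); print(n,"plate yaw",np.arctan2(-w[0]*np.sign(w[1]),abs(w[1])),len(q))
```

```text
scene axis yaw 0.13679099776364995 x' range [0.6217 0.6743] y' pct [-0.206  -0.2022 -0.1985] ztop 0.18754359214922542
scene axis yaw 0.14490103344801752 x' range [0.6034 0.6734] y' pct [-0.0487 -0.043  -0.0391] ztop 0.19044344864336973
scene plate yaw 0.12549835985168123 1300
side axis yaw 0.15164547724268052 x' range [0.6106 0.676 ] y' pct [-0.055  -0.0516 -0.0479] ztop 0.192362794319504
side axis yaw 0.16289899322943477 x' range [0.612  0.6789] y' pct [-0.2138 -0.211  -0.2052] ztop 0.18249951074580356
side plate yaw 0.12311266439439092 1663
wrist axis yaw 0.14482283056397366 x' range [0.6017 0.6345] y' pct [-0.053  -0.0489 -0.0447] ztop 0.19551399229075037
    0.6014 [0.1751 0.1869 0.195 ] -0.049070124226695586
    0.6064 [0.1937 0.1945 0.1953] -0.04915106509048127
    0.6164 [0.1779 0.1788 0.1795] -0.048675296395019545
    0.6214 [0.1778 0.1787 0.1795] -0.04883922626936618
    0.6264 [0.1775 0.1786 0.1797] -0.04855429021341981
    0.6314 [0.1791 0.1884 0.1946] -0.04866034756447692
wrist axis yaw 0.12442975255447228 x' range [0.6048 0.6682] y' pct [-0.2113 -0.2047 -0.2027] ztop 0.19367735550232296
    0.6041 [0.1744 0.1812 0.1895] -0.20557332258740585
    0.6091 [0.1751 0.1843 0.1923] -0.2038954292832959
    0.6141 [0.1753 0.1785 0.1795] -0.2052693119768759
    0.6191 [0.1748 0.1784 0.1794] -0.2064892044550511
    0.6241 [0.1756 0.1785 0.1796] -0.206939011495156
    0.6291 [0.1749 0.1785 0.1794] -0.20658831021579965
    0.6341 [0.1782 0.185  0.1936] -0.20529763489695516
    0.6391 [0.1733 0.1779 0.1919] -0.20370857387673716
    0.6441 [0.175  0.1782 0.1793] -0.20485078541620508
    0.6491 [0.1763 0.1787 0.1795] -0.205957679750189
    0.6541 [0.1757 0.1784 0.1792] -0.20621853472637433
    0.6591 [0.1746 0.1784 0.1796] -0.20625288427641142
    0.6641 [0.1748 0.1785 0.1796] -0.20575920627885594
    0.6691 [0.1726 0.1733 0.1743] -0.20281636923466465
wrist plate yaw 0.04251858642307856 612
```

```bash
python3 -m inch '[[0.005,0,0,-0.01,0],[0.005,0,0,-0.025,0],[0.005,0,0,-0.025,0],[0.005,0,0,-0.025,-0.025],[0.005,0,0,0,-0.05],[0.005,0.004,0.02,0,0],[0.005,0.004,0.03,0,0],[0.005,0.004,0.03,0,0],[0.005,0.004,0.03,0,0],[0.005,0,0.02,0,0],[0.005,0,0.01,0,0],[0.005,0,0,0,0],[0.005,0,0,0,0],[0.005,0,0,0,0],[0.005,0,0,0,0]]'
python3 - <<'E'
from plant import sensors, read_camera
import cv2,numpy as np
s=sensors.read_state(); print(s['t'],s['tool_pos'],s['orientation'],s['force'],s['wrist_torque'])
for n in("scene","side","wrist"):
    c=read_camera(n); np.savez(f"pics/{n}2.npz",**c); cv2.imwrite(f"pics/{n}2.png",c["image"][:,:,::-1])
E
```

```text
t: 6.45
tool_pos: [0.59, -0.0389, 0.2209]
orientation: [2.069, 2.364, 0.0]
force: [0.7, 0.6, -4.6]
opening: 0.0138
gripper_force: 45.0
6.45 [ 0.59002292 -0.03894458  0.22090917] [2.06938944e+00 2.36359478e+00 6.57294759e-06] [ 0.73162808  0.55162996 -4.56898198] [-0.04241517  0.03242601  0.04854714]
```

View pics/wrist2.png

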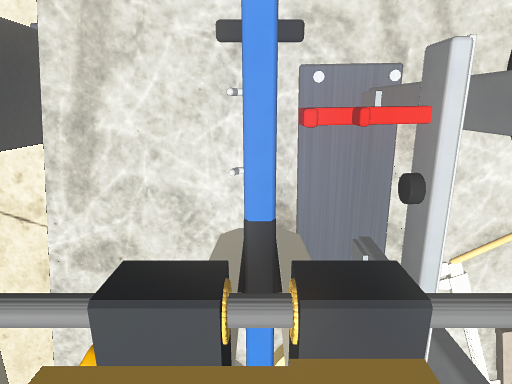

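View pics/side2.png

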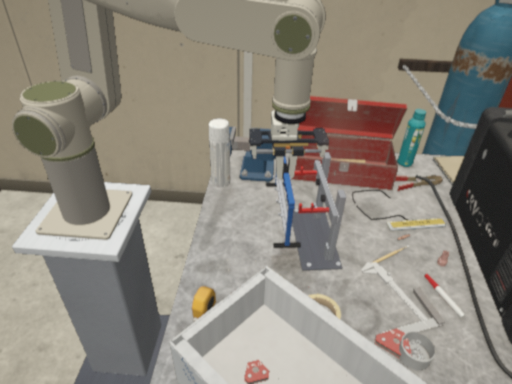

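The wrist view shows the left hook's tip at (310,117) and its stop at (364,117), right of the rail (columns 245–277). The side view shows the frame held just before the hooks. I'll compute the left hook's position relative to the tool.

Run:
```python
from h import *
from scipy.spatial.transform import Rotation as R
np.set_printoptions(precision=4,suppress=True)
T=np.array([.59002,-.03894,.2209]);Rt=R.from_rotvec([2.06939,2.36359,0]).as_matrix()
c=load("wrist2");P=cloud(c);h=cv2.cvtColor(c["image"],cv2.COLOR_RGB2HSV)
red=((((h[...,0]<8)|(h[...,0]>172))&(h[...,1]>150))&(P[...,2]>.14)&(P[...,2]<.24)); red[:, :290]=0;red[260:]=0
v,u=np.nonzero(red); t=(P[red]-T)@Rt
for e in np.arange(t[:,1].min(),t[:,1].max(),.004):
    k=(t[:,1]>=e)&(t[:,1]<e+.004); print(round(e,4),np.percentile(P[red][k,2],[10,50,90]),"x",np.percentile(t[k,0],[3,50,97]))
top=t[P[red][:,2]>.177]; m,w=line(top[:,:2]); print("hook axis vs tool y",np.arctan2(w[0],w[1])if w[1]>0 else np.arctan2(-w[0],-w[1]))
b=masks(c)["blue"]&(np.arange(384)[:,None]<215); q=(P[b&(P[...,2]>.215)]-T)@Rt; m,w=line(q[:,:2]); w*=np.sign(w[0]); print("rail",m,w,"z",np.median(P[b][:,2]))
# rail left end / black edge
r=[i for i in range(150,250) if b[i,250:270].sum()>5]; rr=max(r);p=(ray(c,261,rr+.5,.237)-T)@Rt; print("black edge row",rr,"tool x",p, "expected .024")
g=cv2.inRange(h,(0,0,60),(180,90,110))>0
pl=P[g&(P[...,2]>.004)&(P[...,2]<.013)&(P[...,0]>.58)]; print("plate",len(pl),cv2.minAreaRect(pl[:,:2].astype(np.float32)))
for n in("scene2","side2"):
    c=load(n);P=cloud(c);b=masks(c)["blue"]&(P[...,2]>.225)&(P[...,2]<.25)&(P[...,0]>.5)&(P[...,0]<.7)&(abs(P[...,1]+.03)<.18); q=P[b][:,:2]; m,w=line(q);w*=np.sign(w[1]);s=(q-m)@w; print(n,"rail yaw",np.arctan2(-w[0],w[1]),"ends",m+w*s.min(),m+w*s.max(),len(q),np.percentile(P[b][:,2],[5,95]))
```

```text
0.0224 [0.1784 0.1942 0.1954] x [0.0618 0.066  0.0706]
0.0264 [0.1936 0.1946 0.1954] x [0.0618 0.0665 0.0706]
0.0304 [0.1778 0.1787 0.1793] x [0.0621 0.0674 0.0708]
0.0344 [0.1776 0.1786 0.1794] x [0.0618 0.0664 0.0708]
0.0384 [0.1778 0.1788 0.1797] x [0.0618 0.0664 0.0709]
0.0424 [0.1779 0.1788 0.1795] x [0.0618 0.0664 0.0709]
0.0464 [0.1779 0.1788 0.1796] x [0.0618 0.0669 0.0714]
0.0504 [0.1785 0.1862 0.1944] x [0.0623 0.0668 0.0714]
0.0544 [0.1934 0.1944 0.1954] x [0.0626 0.0671 0.0716]
0.0584 [0.1782 0.1785 0.1884] x [0.0683 0.0714 0.0714]
0.0624 [0.1781 0.1788 0.1796] x [0.0624 0.067  0.0714]
0.0664 [0.178  0.1787 0.1794] x [0.0624 0.067  0.0714]
0.0704 [0.1779 0.1786 0.1796] x [0.0624 0.0669 0.0714]
0.0744 [0.1778 0.1787 0.1795] x [0.0624 0.067  0.0714]
0.0784 [0.1779 0.1787 0.1794] x [0.0624 0.067  0.0714]
0.0824 [0.1777 0.1788 0.1796] x [0.0624 0.067  0.072 ]
0.0864 [0.1778 0.1787 0.1796] x [0.0624 0.067  0.072 ]
0.0904 [0.1777 0.1787 0.1798] x [0.0624 0.0675 0.072 ]
0.0944 [0.1777 0.1787 0.1795] x [0.063  0.0675 0.072 ]
0.0984 [0.1775 0.178  0.1785] x [0.0636 0.0675 0.0696]
hook axis vs tool y 0.016196806358643723
rail [ 0.0723 -0.0007] [ 1.     -0.0022] z nan
black edge row 214 tool x [ 0.0266 -0.     -0.0161] expected .024
plate 306 ((0.7883995175361633, -0.10332697629928589), (0.3176709711551666, 0.4001830220222473), 3.8506438732147217)
scene2 rail yaw 0.13123986843700275 ends [ 0.6055 -0.1721] [0.5688 0.1058] 258 [0.2268 0.2382]
side2 rail yaw 0.13692616147971304 ends [ 0.6079 -0.1779] [ 0.5913 -0.0573] 155 [0.2303 0.239 ]
```

Relative to the tool, the left saddle lies at x 0.0667 and y 0.0415, at z 0.179. The notch is about 14 mm to its left, so lowering here rests the plain rail on the hooks.

```bash
python3 -m inch '[[0.005,0,0.015,0,-0.007],[0.005,0,0.015,0,0],[0.005,0,0.0115,0,0],[0.005,0,0,0,0],[0.005,0,0,0.015,0],[0.005,0,0,0.012,0],[0.005,0,0,0.005,0],[0.005,0,0,0,0],[0.005,0,0,0,0]]'
python3 - <<'E'
from plant import sensors, read_camera
import cv2,numpy as np
s=sensors.read_state(); print(s['t'],s['tool_pos'],s['orientation'],s['force'],s['wrist_torque'])
c=read_camera("wrist"); np.savez(f"pics/wrist3.npz",**c); cv2.imwrite(f"pics/wrist3.png",c["image"][:,:,::-1])
E
```

```text
t: 7.5
tool_pos: [0.6315, -0.0331, 0.1885]
orientation: [-2.061, -2.371, 0.0]
force: [1.0, 0.0, -3.5]
opening: 0.0137
gripper_force: 45.0
7.5 [ 0.63149699 -0.03305193  0.18852387] [-2.06058036e+00 -2.37105175e+00  2.93359075e-04] [ 1.04523454  0.03232898 -3.53518943] [-0.09527256  0.08507652  0.01472902]
```

View pics/wrist3.png

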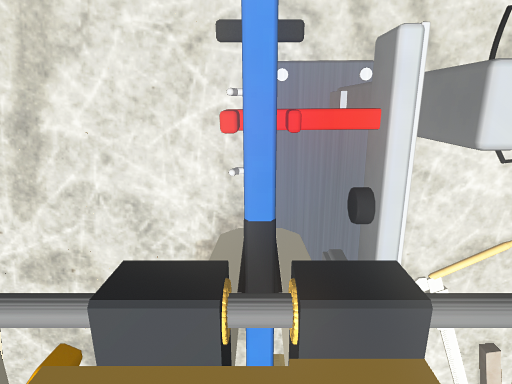

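The rail (columns 243–278) lies between the left hook's tip (up to 238) and stop (from 287). I'll lower it in small steps until contact.

```bash
for i in 1 2; do :; done; python3 -m inch '[[0.005,0,0,0.002,0],[0.005,0,0,0,0],[0.005,0,0,0,0]]'; python3 -m inch '[[0.005,0,0,0.001,0],[0.005,0,0,0,0],[0.005,0,0,0,0]]'
```

```text
t: 7.85
tool_pos: [0.6318, -0.033, 0.1867]
orientation: [2.061, 2.371, 0.0]
force: [0.5, -0.0, -3.8]
opening: 0.0139
gripper_force: 45.0
t: 8.15
tool_pos: [0.6317, -0.033, 0.1856]
orientation: [-2.061, -2.371, 0.0]
force: [-0.1, -0.4, -4.3]
opening: 0.0134
gripper_force: 45.0
```

```bash
python3 -m inch '[[0.005,0,0,0.001,0],[0.005,0,0,0,0],[0.005,0,0,0,0]]'
```

```text
t: 8.45
tool_pos: [0.6319, -0.033, 0.1852]
orientation: [2.06, 2.371, 0.001]
force: [-3.2, 0.6, 1.4]
opening: 0.0136
gripper_force: 45.0
```

```bash
python3 -m inch '[[0.005,-0.003,0,0,0],[0.005,-0.003,0,0,0],[0.005,-0.002,0,0,0],[0.005,0,0,0,0],[0.005,0,0,0,0]]';  python3 -m inch '[[0.005,-0.002,0,0,0],[0.005,0,0,0,0],[0.005,0,0,0,0]]'
```

```text
t: 8.95
tool_pos: [0.6334, -0.0412, 0.1852]
orientation: [2.06, 2.37, 0.001]
force: [1.0, 1.7, 4.7]
opening: 0.0134
gripper_force: 45.0
t: 9.25
tool_pos: [0.6334, -0.0429, 0.1851]
orientation: [2.06, 2.371, 0.001]
force: [0.3, 4.1, 5.0]
opening: 0.0136
gripper_force: 45.0
```

```bash
python3 -m inch '[[0.005,-0.001,0,0,0],[0.005,0,0,0,0],[0.005,0,0,0,0]]'
```

```text
t: 9.55
tool_pos: [0.6335, -0.0437, 0.185]
orientation: [2.06, 2.371, 0.001]
force: [-0.3, 3.4, 5.1]
opening: 0.0137
gripper_force: 45.0
```

```bash
python3 -m inch '[[0.005,-0.001,0,0,0],[0.005,0,0,0,0],[0.005,0,0,0,0]]';python3 -m inch '[[0.005,-0.001,0,0,0],[0.005,0,0,0,0],[0.005,0,0,0,0]]'
```

```text
t: 9.85
tool_pos: [0.6324, -0.0454, 0.1829]
orientation: [-2.06, -2.369, 0.003]
force: [0.3, 0.7, -3.6]
opening: 0.0134
gripper_force: 45.0
t: 10.15
tool_pos: [0.6334, -0.0461, 0.1842]
orientation: [-2.061, -2.371, 0.001]
force: [0.1, 0.4, -4.3]
opening: 0.0138
gripper_force: 45.0
```

```bash
python3 -m inch '[[0.005,-0.001,0,0,0],[0.005,0,0,0,0],[0.005,0,0,0,0]]';python3 -m inch '[[0.005,-0.001,0,0,0],[0.005,0,0,0,0],[0.005,0,0,0,0]]'
```

```text
t: 10.45
tool_pos: [0.6337, -0.0469, 0.1847]
orientation: [2.061, 2.371, 0.0]
force: [-0.1, -0.2, -4.0]
opening: 0.0136
gripper_force: 45.0
t: 10.75
tool_pos: [0.6338, -0.0479, 0.1846]
orientation: [-2.061, -2.371, 0.0]
force: [1.1, -0.6, -4.5]
opening: 0.0139
gripper_force: 45.0
```

The force fell back to the frame's own weight once both notches cleared the edges, and I'm now about 3 mm past that, roughly centred. I'll lower it home.

```bash
python3 -m inch '[[0.005,0,0,0.004,0],[0.005,0,0,0.004,0],[0.005,0,0,0,0],[0.005,0,0,0,0]]';python3 -m inch '[[0.005,0,0,0.001,0],[0.005,0,0,0,0],[0.005,0,0,0,0]]'
```

```text
t: 11.15
tool_pos: [0.6336, -0.0478, 0.1762]
orientation: [-2.06, -2.371, 0.001]
force: [-0.3, 0.1, -4.7]
opening: 0.0136
gripper_force: 45.0
t: 11.45
tool_pos: [0.6339, -0.0479, 0.1757]
orientation: [2.061, 2.371, 0.0]
force: [0.2, 0.3, -3.7]
opening: 0.0136
gripper_force: 45.0
```

```bash
python3 -m inch '[[0.005,0,0,0.0005,0],[0.005,0,0,0,0],[0.005,0,0,0,0]]'
```

```text
t: 11.75
tool_pos: [0.6339, -0.0479, 0.1753]
orientation: [2.06, 2.371, 0.0]
force: [0.2, 0.7, -3.2]
opening: 0.0136
gripper_force: 45.0
```

```bash
python3 -m inch '[[0.005,0,0,0.0005,0],[0.005,0,0,0,0],[0.005,0,0,0,0]]';python3 -m inch '[[0.005,0,0,0.0005,0],[0.005,0,0,0,0],[0.005,0,0,0,0]]'
```

```text
t: 12.05
tool_pos: [0.634, -0.0479, 0.1752]
orientation: [2.06, 2.371, 0.0]
force: [-3.1, 0.8, 1.8]
opening: 0.0138
gripper_force: 45.0
t: 12.35
tool_pos: [0.634, -0.0479, 0.1752]
orientation: [2.06, 2.371, 0.001]
force: [-5.2, 1.1, 6.1]
opening: 0.0136
gripper_force: 45.0
```

```bash
python3 -m inch '[[0.005,0,0,0.0005,0],[0.005,0,0,0,0],[0.005,0,0,0,0]]'
```

```text
t: 12.65
tool_pos: [0.634, -0.0479, 0.1752]
orientation: [2.06, 2.371, 0.001]
force: [-5.6, 1.9, 8.8]
opening: 0.0136
gripper_force: 45.0
```

Contact was at z 0.1852 and it is now at 0.1752, so it dropped exactly the 10 mm notch depth. I'll hold the press briefly and check the force.

```bash
python3 -m inch '[[0.005,0,0,0.0002,0],[0.005,0,0,0,0],[0.005,0,0,0,0],[0.005,0,0,0,0],[0.005,0,0,0,0],[0.005,0,0,0,0],[0.005,0,0,0,0]]'
python3 - <<'E'
from plant import sensors, read_camera
import cv2,numpy as np
s=sensors.read_state(); print(s['t'],s['tool_pos'],s['force'],s['wrist_torque'])
ims=[]
for n in("scene","side","wrist"):
    c=read_camera(n); np.savez(f"pics/{n}4.npz",**c); ims.append(c["image"][:,:,::-1])
a=cv2.resize(ims[0][110:250,150:320],None,fx=2.3,fy=2.3); b=cv2.resize(ims[1][120:290,230:380],(a.shape[0]*150//170,a.shape[0]))
cv2.imwrite("pics/press.png",np.hstack([a,b]))
E
```

```text
t: 13.35
tool_pos: [0.634, -0.0479, 0.1752]
orientation: [2.06, 2.371, 0.001]
force: [-6.6, 0.6, 9.4]
opening: 0.0137
gripper_force: 45.0
13.35 [ 0.63402306 -0.04788537  0.17517263] [-6.63699349  0.55585214  9.41614423] [ 0.08994332  1.29401324 -0.02401381]
```

View pics/press.png

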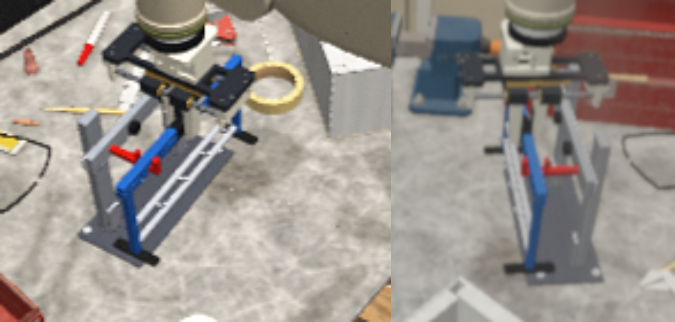

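Both ends of the rail sit in the hooks, level along the bar, with about 9.4 N of press. I'll unload, open only partly because the bar and knobs are close, and rise.

```bash
python3 -m inch '[[0.005,0,0,-0.0012,0],[0.005,0,0,0,0],[0.005,0,0,0,0],[0.02,0,0,0,0],[0.035,0,0,0,0],[0.036,0,0,0,0],[0.036,0,0,0,0],[0.036,0,0,0,0],[0.036,0,0,0,0]]'
```

```text
t: 14.4
tool_pos: [0.6339, -0.0478, 0.1746]
orientation: [-2.061, -2.371, 0.0]
force: [0.5, 0.0, -0.7]
opening: 0.0361
gripper_force: 0.0
```

```bash
python3 -m inch '[[0.036,0,0,-0.01,0],[0.036,0,0,-0.02,0],[0.036,0,0,-0.03,0],[0.036,0,0,-0.04,0],[0.036,0,0,-0.04,0],[0.036,0,0,-0.02,0],[0.036,0,-0.04,0,0],[0.036,0,-0.04,0,0],[0.036,0,-0.04,0,0],[0.036,0,0,0,0],[0.036,0,0,0,0],[0.036,0,0,0,0],[0.036,0,0,0,0]]'
python3 - <<'E'
from plant import sensors, read_camera
from h import *
np.set_printoptions(precision=4,suppress=True)
s=sensors.read_state(); print(s['t'],s['tool_pos'],s['force'])
ims=[]
for n in("scene","side","wrist"):
    c=read_camera(n); ims.append(c["image"][:,:,::-1]); P=cloud(c)
    b=masks(c)["blue"]&(P[...,2]>.17)&(P[...,2]<.215)&(P[...,0]>.55)&(P[...,0]<.75)&(abs(P[...,1]+.04)<.18); q=P[b]
    if len(q)<20: continue
    m,w=line(q[:,:2]);w*=np.sign(w[1]);e=(q[:,:2]-m)@w
    print(n,"yaw",np.arctan2(-w[0],w[1]),"ends",m+w*e.min(),m+w*e.max(),"top z right/left",np.percentile(q[e<e.min()+.06,2],95),np.percentile(q[e>e.max()-.06,2],95))
a=cv2.resize(ims[0][110:250,150:320],None,fx=2.3,fy=2.3); b=cv2.resize(ims[1][120:290,230:380],(a.shape[0]*150//170,a.shape[0]))
cv2.imwrite("pics/final.png",np.hstack([a,b]))
E
```

```text
t: 15.7
tool_pos: [0.516, -0.0645, 0.3349]
orientation: [2.06, 2.371, 0.0]
force: [-0.5, -0.2, 1.3]
opening: 0.0359
gripper_force: 0.0
15.7 [ 0.516  -0.0645  0.3349] [-0.4914 -0.2438  1.3342]
scene yaw 0.1430911560220031 ends [ 0.649  -0.1695] [0.6109 0.0948] top z right/left 0.19341589603492032 0.1925296135341761
side yaw 0.1398565631119769 ends [ 0.6524 -0.1872] [0.6141 0.0848] top z right/left 0.19291041357767172 0.19321268371076744
wrist yaw 0.13925090722865407 ends [ 0.6422 -0.1248] [0.6121 0.0904] top z right/left 0.19184486129355813 0.19179992487891825
```

View pics/final.png

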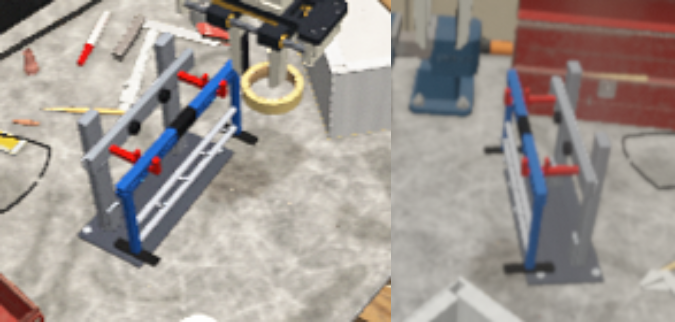

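The frame hangs level: the rail top is at about 0.1925 at both ends, against 0.191 expected when seated. The gripper is clear.

```bash
python3 -c "
from plant import robot
print(robot.close_job())"
```

```text
the job is handed in; nothing more can be done
None
```

The rack frame hangs level with both notches fully home on the red hooks; I rested it, slid it in, pressed it at about 9.4 N and released it, and the job is handed in at about 16 s.

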